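# Load a glass vial into a pressure vessel and screw the cap home

### The arm

A 6-joint arm with a two-finger parallel gripper is mounted at the origin on a cart in front of the work surface, level with it; the furniture and walls round the work are solid. World frame = base frame: x ahead of the robot, y to its left, z up, the work surface at z = 0. Lengths are in m, angles in degrees, forces in N, time in s.
With the tool pointing down it reaches from about 0.4 to 0.825 m from the base axis. Payload 7 kg.
Tool frame: the origin (TCP) lies midway between the tips of the shut fingers; the grasp point (between the pads) lies 19 mm behind it; z points along the fingers, y is the direction in which the jaws open and shut (so a half turn about z gives the same grasp; the last joint's range is limited). The gripper opens to 88 mm and grips with 3 to 60 N. Pads are 19 mm wide; open, the fingers measure 130 mm over their backs; the gripper's body (78 mm by 193 mm) begins 47 mm behind the grasp point.
Start: joints at [87.095, 20.546, 0.682, 0, -70.136, -16.507], TCP at [0.224, 0.637, 0.227] pointing down, gripper open.
Joint ranges: [-176.03, 176.03], [-82.01, 121.73], [-58.28, 71.71], [-173.87, 95.51], [-174.79, -0.11], [-173.66, 173.66]. Speed limits (degrees/s): [136.94, 136.94, 172.46, 180, 180, 180].

### API

Orientations are given as a 3x3 rotation matrix whose columns are the frame's x, y, z axes.
In Python, from rig import robot gives the robot as it stands. Calls block until the motion is done:
- robot.goto(position, orientation): joint-space move of the TCP to a pose.
- robot.servo_line(position, ori=None, speed=0.15): straight line of the TCP; ori=None keeps the orientation; speed is the mean speed in m/s.
- robot.movej(angles): joint-space move.
- robot.move_gripper(opening): opening from 0.0 (shut) to 1.0 (fully open); the grip force is fixed at half the most; returns when the fingers have stopped.
- robot.dwell(seconds).
- robot.ik(position, orientation): joint angles nearest the present ones, or None.
- robot.grab_frame(name): name is "scene" or "top" or "wrist"; returns (picture, depth): 384x512x3 uint8, red, green, blue; 384x512 float32, m along the optical axis (not along the pixel's ray), 0 where there is no reading.
- robot.camera_info(name): a dict with "vfov" (degrees; the focal length in pixels is half the picture's height over the tangent of half this angle, whatever the lens; pixels are square), "cx", "cy" (the principal point, pixels), "view" (4x4, takes a point from world to camera coordinates); the wrist camera has in their place "T_tool_cam" (4x4, takes a point from camera to tool coordinates, whose origin is the TCP and whose axes are the flange's). Camera axes: x right, y down, z forward; pixel columns grow to the right and rows downward; lengths in m; the calibration is good to about 2 mm. A picture is of the moment at which its call begins: read the wrist's pose just before it. camera_info takes no time and is no camera call.
A pose or a line that the arm cannot do raises robot.Unreachable and nothing moves.
- robot.job_done(): hands the job in, once; it reports no verdict.
Readings, each from a call of its own:
- robot.read_t(): time.
- robot.read_qpos(): joint angles.
- robot.read_qvel(): joint speeds.
- robot.read_effort(): joint torques, N m.
- robot.read_position(): TCP position.
- robot.read_tcp_rot(): TCP orientation.
- robot.read_force(): force on the tool from outside, world axes, zero at the start.
- robot.read_ft_torque(): the same for the moment, N m.
- robot.read_grip_width(): opening from 0.0 (shut) to 1.0 (fully open).
Only numpy, scipy, OpenCV 4.12 (cv2) and the standard library are available. Lean on these libraries where they do the work, as an engineer would, in place of code of your own. Each camera call takes 0.05 s, during which the arm holds its last target. There are 200 camera calls.

### The job

Stand the open vial with the red band upright in the bore of the steel pressure vessel, then put on the vessel's cap: a screw cap that catches only after it has been turned backward (counter-clockwise) until it drops past the thread starts, and is then screwed clockwise until it sits fully down on the rim. Leave the vial with the yellow band standing where it is.

Things in the scene. Friction and masses are not known exactly. Their poses are not given: they have to be found in the camera images.
- vessel: Steel pressure vessel, 60 mm across, clamped in a holder on a 120 x 120 x 12 mm aluminium foot plate; fixed. Origin: on its axis at table height. Its shoulder is 58 mm up; above it a neck 41 mm across, plain, then threaded from 79 mm up to the rim at 98 mm. Its yaw varies by a few degrees. A brass side plug (at 45 mm height, to 54 mm off the axis) sticks out on +x.
- rim (a point): Centre of the vessel's mouth, at rim height (98 mm above the table). Bore below it: 22 mm across, floor 34 mm below the rim, so a vial standing in it stands 22 mm proud. Thread: right-hand, three starts 120 deg apart, 22.5 mm a turn (7.5 mm between threads), each start 2 mm below the rim; a stop rib on the thread just short of each start.
- vessel_cap: Loose steel cap, 0.2 kg: a round dark knurled skirt 54 mm across and 37.6 mm high, on top of it a bright hexagon 36 mm over its flats, from 37.6 to 63.6 mm up. Origin: on its axis at the skirt's lower edge. x points at the middle of a flat; the others follow every 60 deg. Stands on its skirt on the table. Hollow: goes over the proud vial. Fully home its origin is 64.4 mm above the table.
- cap_grip (a point): On the cap's axis, 52 mm above the skirt's lower edge: middle height of the hexagon, where fingers take two opposite flats from above. Set on the neck it rides on the threads, 8 to 12 mm above home, and turned clockwise there it only butts on the stop ribs. Turned counter-clockwise it climbs up to 4 mm, then falls 7 mm if left free to (catch is 20 deg wide, every 120 deg). From there 75 to 120 deg clockwise bring it 5 mm down to a firm stop.
- red_vial_mid (a point): Middle (28 mm up) of the vial to load: open clear glass, 19.6 mm across, 56 mm tall, red band round it; stands loose on the table. Its z is the vial's axis. Only its top 22 mm stay free in the vessel, so hold it there.
- yellow_vial_mid (a point): Middle (28 mm up) of the other open vial, same size, yellow band; stays where it is. The two vials may have swapped places.

How it is judged:
By the outcome, as a careful person would: the job done as asked, in the order asked, and still so for the second after the job is handed in, with the robot touching nothing.
It also fails if it takes over 61 s, if anything falls off the work surface, if the arm or the gripper's body presses on something with over 40 N, if the wrist force passes 120 N, or if a joint passes its speed limit or range.

## Working session

There is one attempt and no reset: what is moved stays moved. The work goes in short steps, each a Python script; the robot and the scene stay as the last script left them, time stands still between calls to the robot, and variables do not carry over. Pictures are saved under pics/ and viewed, about 8 in all and at most 12, crops included, and the job is handed in when it is done.

```bash
mkdir -p pics; ls; cat > h.py <<'E'
import numpy as np, cv2
from rig import robot
def snap(name,fn=None):
    im,d=robot.grab_frame(name)
    if fn: cv2.imwrite('pics/'+fn,im[:,:,::-1])
    return im,d
def cam(name):
    i=robot.camera_info(name); f=192/np.tan(np.radians(i['vfov']/2))
    if name=='wrist':
        T=np.eye(4);T[:3,:3]=robot.read_tcp_rot();T[:3,3]=robot.read_position()
        M=T@np.array(i['T_tool_cam'])
    else: M=np.linalg.inv(np.array(i['view']))
    return f,i['cx'],i['cy'],M
def ray(c,u,v,z):
    f,cx,cy,M=c
    d=M[:3,:3]@np.array([(u-cx)/f,(v-cy)/f,1]);o=M[:3,3]
    return o+d*(z-o[2])/d[2]
def cloud(c,d):
    f,cx,cy,M=c
    v,u=np.mgrid[:384,:512]
    P=np.stack([(u-cx)/f*d,(v-cy)/f*d,d],-1)
    return P@M[:3,:3].T+M[:3,3]
def down(yaw): # yaw of jaw (tool y) direction in world, degrees
    a=np.radians(yaw); y=np.array([np.cos(a),np.sin(a),0]); z=np.array([0,0,-1.])
    return np.stack([np.cross(y,z),y,z],1)
E
python3 - <<'E'
from h import *
a,d=snap('scene');b,e=snap('top')
cv2.imwrite('pics/a.png',a[:,:,::-1]);cv2.imwrite('pics/b.png',b[:,:,::-1])
np.savez('s.npz',a=a,d=d,b=b,e=e)
for n in('scene','top'):print(n,robot.camera_info(n))
print(robot.camera_info('wrist'),robot.read_tcp_rot(),robot.read_t(),robot.read_force())
E
```

```text
pics
scene {'vfov': 42.754310318836566, 'cx': 254.38455581599354, 'cy': 188.51599071078317, 'view': array([[ 0.71034002, -0.70379218,  0.00967599, -0.39277209],
       [-0.45076316, -0.46542904, -0.76170098,  0.28663593],
       [ 0.54058268,  0.53670511, -0.64785646,  0.75857998],
       [ 0.        ,  0.        ,  0.        ,  1.        ]])}
top {'vfov': 46.476440779270796, 'cx': 253.81195840043753, 'cy': 187.30578385401807, 'view': array([[ 0.02088719, -0.99967446, -0.01465269, -0.04307879],
       [-0.99622416, -0.01957533, -0.0845827 ,  0.50820585],
       [ 0.08426834,  0.01636405, -0.99630872,  1.2156778 ],
       [ 0.        ,  0.        ,  0.        ,  1.        ]])}
{'vfov': 67.12281917717542, 'cx': 258.18497777480457, 'cy': 189.55538305177086, 'T_tool_cam': array([[ 3.45295493e-05, -9.61667238e-01, -2.74219113e-01,
         7.33879109e-02],
       [ 9.99999991e-01, -1.66815860e-06,  1.31769672e-04,
        -6.53289827e-04],
       [-1.27176017e-04, -2.74219115e-01,  9.61667230e-01,
        -1.57617352e-01],
       [ 0.00000000e+00,  0.00000000e+00,  0.00000000e+00,
         1.00000000e+00]])} [[ 9.43117998e-01 -3.32457970e-01 -3.74824868e-04]
 [-3.32458151e-01 -9.43116828e-01 -1.49210352e-03]
 [ 1.42558065e-04  1.53184326e-03 -9.99998817e-01]] 0.1 [ 0.00877846 -0.16001933  0.79114708]
```

View pics/a.png

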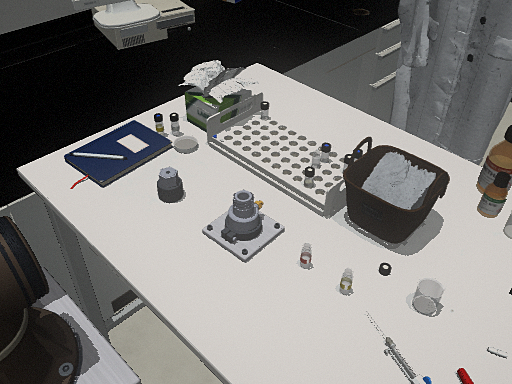

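View pics/b.png

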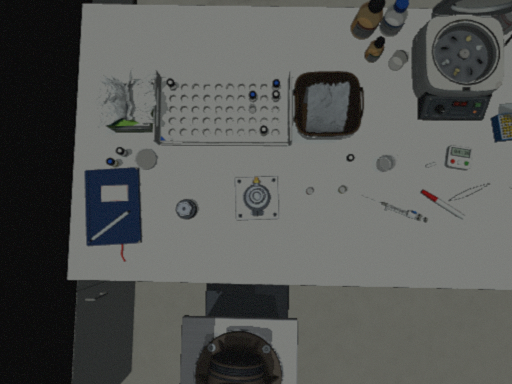

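Scene view: vessel (241,210), cap (170,183), red vial (306,257), yellow vial (346,280). Top view: vessel (257,197), cap (186,209), red vial (310,190), yellow vial (342,189).

```bash
python3 - <<'E'
from h import *
s=np.load('s.npz')
c=cam('top');k=cam('scene')
for n,u,v,z in[('rim',257,197,.098),('cap',186,209,.0636),('red',310,190.5,.056),('yel',342,189,.056)]:print(n,ray(c,u,v,z))
for n,u,v,z in[('rim',244.5,195,.098),('cap',167.5,171,.0636),('red',306,247,.056),('yel',347,270,.056)]:print(n,ray(k,u,v,z))
P=cloud(c,s['e'])
for n,(u,v),z0 in[('vessel',(257,197),.085),('cap',(186,209),.05)]:
    q=P[v-25:v+25,u-25:u+25].reshape(-1,3);q=q[(q[:,2]>z0)&(q[:,2]<.12)];print(n,len(q),q.min(0),q.max(0),(q.min(0)+q.max(0))/2)
h=cv2.cvtColor(s['a'],cv2.COLOR_RGB2HSV)
print(s['a'][258:264,303:309:2].tolist())
# wrist camera height over cap at start
print(cam('wrist'))
E
```

```text
rim [ 0.4774611  -0.04280909  0.098     ]
cap [0.4438049  0.14609519 0.0636    ]
red [ 0.50039857 -0.18417782  0.056     ]
yel [ 0.50612036 -0.26971444  0.056     ]
rim [ 0.48481006 -0.04062914  0.098     ]
cap [0.44810123 0.15791649 0.0636    ]
red [ 0.49875478 -0.18720225  0.056     ]
yel [ 0.50868231 -0.272251    0.056     ]
vessel 133 [ 0.46188195 -0.05848441  0.0869844 ] [ 0.5008335  -0.02170434  0.10376371] [ 0.48135772 -0.04009437  0.09537405]
cap 170 [0.4275486  0.133466   0.05003739] [0.46289358 0.17239755 0.07195385] [0.44522109 0.15293178 0.06099562]
[[[186, 193, 188], [180, 181, 179], [176, 176, 175]], [[112, 83, 77], [169, 154, 149], [181, 179, 178]], [[100, 62, 57], [97, 53, 49], [184, 186, 186]], [[99, 59, 58], [108, 59, 54], [192, 197, 195]], [[92, 59, 56], [108, 61, 54], [190, 191, 188]], [[132, 116, 114], [110, 68, 58], [164, 169, 166]]]
(np.float64(289.4059327864664), 258.18497777480457, 189.55538305177086, array([[-0.33242535, -0.90686234, -0.25902525,  0.2937078 ],
       [-0.94312811,  0.32012485,  0.0896072 ,  0.61266717],
       [ 0.00165902,  0.27408169, -0.96170498,  0.38331269],
       [ 0.        ,  0.        ,  0.        ,  1.        ]]))
```

```bash
python3 - <<'E'
from h import *
for y in(0,180):print(y,robot.ik([.5,-.186,.17],down(y)),robot.ik([.481,-.041,.2],down(y)))
for y in(90,-90,30,-30,150,-150):print(y,robot.ik([.445,.151,.17],down(y)),robot.ik([.481,-.041,.2],down(y)))
robot.goto([.5,-.186,.17],down(180))
print(robot.read_t())
c=cam('wrist');a,d=snap('wrist','w1.png');np.savez('w1.npz',a=a,d=d)
P=cloud(c,d);m=P[...,2]>.03
n,l,st,ce=cv2.connectedComponentsWithStats(m.astype(np.uint8))
for i in range(1,n):
    if st[i,4]>150:q=P[l==i];print(st[i],np.median(q,0),q[:,2].max())
E
```

```text
0 None [ 18.53817264   3.39599434 -25.11691245   0.         -61.48709322
 161.46182736]
180 [  0.66608632   9.88315751 -21.7910613    0.         -58.32578119
  -0.66608632] [ 18.53817264   3.39599434 -25.11691245   0.         -61.48709322
 -18.53817264]
90 [  42.83229401    3.74288505  -29.04827641    0.          -57.20883854
 -132.83229401] [  18.53817264    3.39599434  -25.11691245    0.          -61.48709322
 -108.53817264]
-90 [ 42.83229401   3.74288505 -29.04827641   0.         -57.20883854
  47.16770599] [ 18.53817264   3.39599434 -25.11691245   0.         -61.48709322
  71.46182736]
30 [ 42.83229401   3.74288505 -29.04827641   0.         -57.20883854
 167.16770599] [  18.53817264    3.39599434  -25.11691245    0.          -61.48709322
 -168.53817264]
-30 [ 42.83229401   3.74288505 -29.04827641   0.         -57.20883854
 107.16770599] [ 18.53817264   3.39599434 -25.11691245   0.         -61.48709322
 131.46182736]
150 [ 42.83229401   3.74288505 -29.04827641   0.         -57.20883854
 -72.83229401] [ 18.53817264   3.39599434 -25.11691245   0.         -61.48709322
 -48.53817264]
-150 [ 42.83229401   3.74288505 -29.04827641   0.         -57.20883854
 -12.83229401] [ 18.53817264   3.39599434 -25.11691245   0.         -61.48709322
  11.46182736]
3.15
[    0    36   512   348 90051] [ 0.5168713  -0.21032028  0.25880114] 0.3276232476376027
[240  78  20  23 204] [ 0.5076262  -0.27337112  0.05090127] 0.05686627337768546
[246 171  19  22 263] [ 0.50316769 -0.18967653  0.04714941] 0.3276232476376027
```

View pics/w1.png

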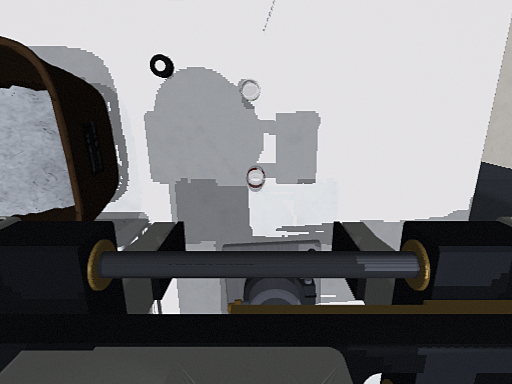

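Wrist view: red vial top at about (256,175), yellow at (250,90); the vessel is at the bottom (285,290), half hidden by the gripper.

```bash
python3 - <<'E'
from h import *
s=np.load('w1.npz');a=s['a'];d=s['d'];c=cam('wrist');P=cloud(c,d)
for (u,v) in((256,176),(250,90)):
    q=P[v-18:v+18,u-18:u+18].reshape(-1,3);q=q[(q[:,2]>.05)&(q[:,2]<.06)]
    (x,y),r=cv2.minEnclosingCircle(q[:,:2].astype(np.float32));print(len(q),x,y,r,(q.min(0)+q.max(0))/2,np.median(q[:,2]))
    g=np.linalg.norm(q[:,:2]-[x,y],axis=1);print(np.percentile(g,[5,50,95]))
cv2.imwrite('pics/w1c.png',cv2.resize(a[150:205,225:290,::-1],None,fx=10,fy=10,interpolation=cv2.INTER_NEAREST))
E
```

```text
111 0.5031639337539673 -0.1850164234638214 0.008112925104796886 [ 0.50315589 -0.18594267  0.05316033] 0.05442961141873537
[0.0059872  0.00744874 0.00855597]
118 0.50825434923172 -0.2749803960323334 0.00843842700123787 [ 0.50840607 -0.27472602  0.05346432] 0.054519354241933354
[0.00648349 0.0073696  0.00833692]
```

View pics/w1c.png

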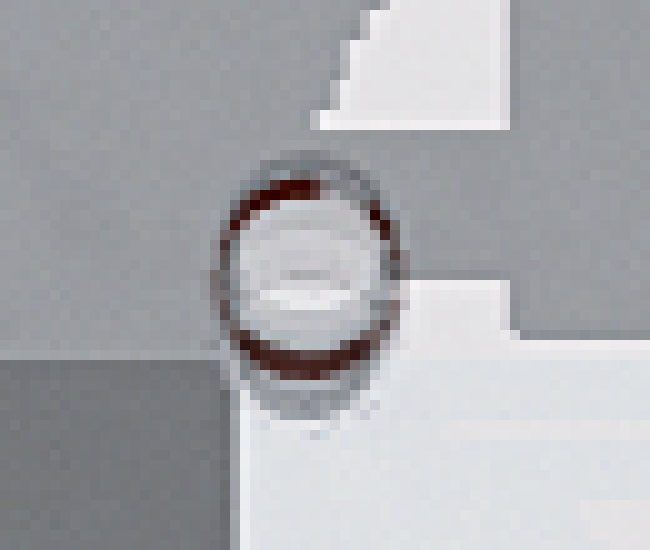

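The vial's top sits at about (0.503, -0.1855). Next I grip its top 18 mm, then look at the rim with the tool shifted so the camera is overhead.

```bash
python3 - <<'E'
from h import *
robot.goto([.5031,-.1855,.09],down(180))
robot.servo_line([.5031,-.1855,.038],speed=.1)
robot.move_gripper(0.0)
print(robot.read_t(),robot.read_grip_width(),robot.read_position(),robot.read_force())
robot.servo_line([.5031,-.1855,.19],speed=.25)
robot.goto([.481,.015,.215],down(180));robot.dwell(.15)
print(robot.read_t(),robot.read_position(),robot.read_force())
c=cam('wrist');a,d=snap('wrist','w2.png');np.savez('w2.npz',a=a,d=d,M=c[3])
P=cloud(c,d)
m=(P[...,2]>.094)&(P[...,2]<.103)
n,l,st,ce=cv2.connectedComponentsWithStats(m.astype(np.uint8))
for i in range(1,n):
    if st[i,4]>100:
        q=P[l==i];print(st[i],ce[i],cv2.minEnclosingCircle(q[:,:2].astype(np.float32)),np.median(q,0))
E
```

```text
5.375 0.21062521890686095 [ 0.5030837  -0.18548777  0.03797657] [ 0.35795289 -0.21726059  0.09313182]
7.1083 [0.48093009 0.01409044 0.21435038] [-0.06958836  0.64742862  0.1375145 ]
[  8   0  37  19 181] [24.44751381  9.17679558] ((0.6740028858184814, -0.138919860124588), 0.01636194996535778) [ 0.67799598 -0.1394909   0.09797029]
[240 107  39  41 679] [257.47717231 128.365243  ] ((0.4807911217212677, -0.0398377925157547), 0.020157191902399063) [ 0.48146403 -0.03955041  0.09707874]
```

View pics/w2.png

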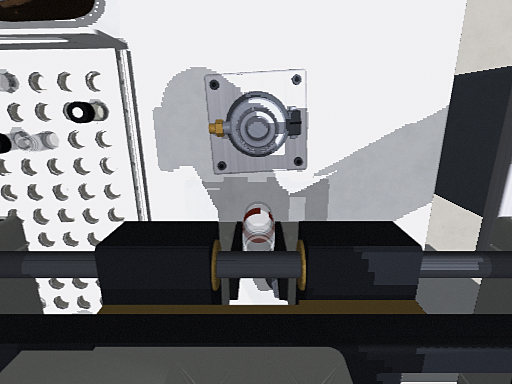

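Vessel's mouth is at about (258,128), plug toward +x on the left; the held vial is at about (258,225) between the fingers, apparently upright.

```bash
python3 - <<'E'
from h import *
s=np.load('w2.npz');a=s['a'];d=s['d'];M=s['M'];c=cam('wrist');c=(c[0],c[1],c[2],M);P=cloud(c,d)
q=P[200:252,235:285].reshape(-1,3);q=q[(q[:,2]>.165)&(q[:,2]<.23)]
for z0 in np.arange(.17,.225,.006):
    k=q[abs(q[:,2]-z0)<.003]
    if len(k)>5:print(round(z0,3),len(k),k.min(0).round(4)[:2],k.max(0).round(4)[:2],((k.min(0)+k.max(0))/2).round(4)[:2])
q=P[100:160,225:290].reshape(-1,3);q=q[(q[:,2]>.0955)&(q[:,2]<.1)]
r=np.linalg.norm(q[:,:2]-[.4811,-.0397],axis=1);print(np.percentile(r,[1,10,50,90,99]))
# circle fit of inner & outer by angular bins
ang=np.arctan2(q[:,1]+.0397,q[:,0]-.4811)
for f in(np.min,np.max):
    pts=[]
    for b in np.arange(-np.pi,np.pi,.3):
        k=(ang>=b)&(ang<b+.3)
        if k.sum()>3:
            j=np.where(k)[0][(np.argmin if f is np.min else np.argmax)(r[k])];pts.append(q[j,:2])
    pts=np.array(pts);A=np.c_[2*pts,np.ones(len(pts))];x=np.linalg.lstsq(A,(pts**2).sum(1),rcond=None)[0];print(len(pts),x[:2],np.sqrt(x[2]+x[0]**2+x[1]**2))
cr=np.vstack([cv2.resize(a[100:160,215:305],None,fx=6,fy=6,interpolation=0)]+[cv2.resize(a[195:255,215:305],None,fx=6,fy=6,interpolation=0)][:0])
cv2.imwrite('pics/w2c.png',np.hstack([cv2.resize(x,None,fx=6,fy=6,interpolation=0) for x in(a[100:160,225:290],a[195:255,225:290])])[:,:,::-1])
E
```

```text
0.176 21 [0.4722 0.0044] [0.4899 0.0113] [0.4811 0.0079]
0.182 67 [0.471  0.0043] [0.4897 0.0123] [0.4804 0.0083]
0.188 79 [0.4712 0.0042] [0.4895 0.0112] [0.4804 0.0077]
0.194 78 [0.4709 0.0037] [0.4905 0.0148] [0.4807 0.0093]
0.2 127 [0.4706 0.0039] [0.4903 0.0233] [0.4804 0.0136]
0.206 181 [0.4709 0.0041] [0.4901 0.0235] [0.4805 0.0138]
0.212 219 [0.4677 0.0041] [0.493  0.0234] [0.4804 0.0138]
0.218 388 [0.4659 0.0036] [0.4938 0.0233] [0.4799 0.0135]
0.224 234 [0.4662 0.0033] [0.4936 0.0198] [0.4799 0.0116]
[0.01107239 0.01180683 0.01441418 0.01668788 0.01902061]
21 [ 0.48112038 -0.03959461] 0.011252311917238866
21 [ 0.48104521 -0.03944384] 0.01778412028722697
```

View pics/w2c.png

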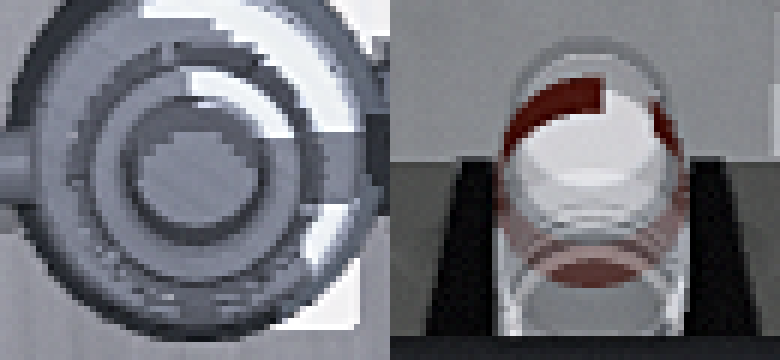

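Bore fit: centre (0.4811, -0.0396), r 11.25 mm. The held vial reads 0.3 mm off the TCP, so I insert with that correction and check the force.

```bash
cat >> h.py <<'E'
RX,RY=.4814,-.0393
def F(): return np.array(robot.read_force())
E
python3 - <<'E'
from h import *
robot.goto([RX,RY,.15],down(180));robot.dwell(.1);f0=F();print(f0)
for z in(.138,.132,.126,.118,.110,.105,.1027):
    robot.servo_line([RX,RY,z],speed=.06);f=F()-f0;print(z,robot.read_t(),f.round(2),robot.read_position().round(4) if hasattr(robot.read_position(),'round') else robot.read_position())
    if np.linalg.norm(f)>8:break
E
```

```text
[ 0.15914642 -0.2353185  -0.34694233]
0.138 8.0417 [ 0.28 -0.6   0.95] [ 0.4812 -0.039   0.1378]
0.132 8.2917 [ 0.15  0.24 -0.23] [ 0.4812 -0.0393  0.1316]
0.126 8.5417 [ 0.62 -0.72  0.37] [ 0.4811 -0.0394  0.1256]
0.118 8.825 [-0.17  0.78  0.23] [ 0.4811 -0.0394  0.1175]
0.11 9.1083 [ 0.99 -0.06  0.38] [ 0.481  -0.0394  0.1095]
0.105 9.3583 [0.13 0.21 0.35] [ 0.4812 -0.0394  0.1047]
0.1027 9.6083 [0.48 1.23 0.3 ] [ 0.4813 -0.0393  0.1026]
```

```bash
python3 - <<'E'
from h import *
robot.move_gripper(0.6);robot.servo_line([RX,RY,.17],speed=.2)
robot.goto([.5,.152,.2],down(90));robot.dwell(.15)
print(robot.read_t(),robot.read_qpos())
c=cam('wrist');a,d=snap('wrist');t,e=snap('scene');np.savez('w3.npz',a=a,d=d,M=c[3],t=t,e=e)
P=cloud(c,d)
m=((P[...,2]>.059)&(P[...,2]<.069)).astype(np.uint8)
n,l,st,ce=cv2.connectedComponentsWithStats(m)
for i in range(1,n):
    if st[i,4]>300:
        q=P[l==i];h=cv2.convexHull((q[:,:2]*1e4).astype(np.float32))[:,0]/1e4
        mm=cv2.moments((h*1e4).astype(np.float32));C=np.array([mm['m10'],mm['m01']])/mm['m00']/1e4
        print(st[i],ce[i],C,cv2.contourArea((h*1e3).astype(np.float32)),(q.min(0)+q.max(0))/2)
        # width vs direction
        w=[(np.ptp(h@[np.cos(np.radians(k)),np.sin(np.radians(k))]))*1e3 for k in range(180)]
        w3=[(w[k]+w[k+60]+w[k+120])/3 for k in range(60)];print(np.round(w3[::3],2),np.argmin(w3),np.argmax(w3))
cv2.imwrite('pics/w3.png',np.hstack([cv2.resize(x,None,fx=4,fy=4,interpolation=0) for x in(a[90:190,205:305],t[160:260,195:295])])[:,:,::-1])
E
```

```text
12.6917 [ 3.84128050e+01  7.32516915e+00 -2.06637363e+01 -1.24969465e-04
 -6.20247104e+01 -1.28412910e+02]
[ 241  108   40   40 1149] [260.26805918 127.11575283] [0.44533927 0.15455578] 1109.729907464236 [0.44570143 0.15470238 0.06361573]
[38.25 37.65 36.95 36.27 36.39 36.99 37.65 38.23 38.75 39.18 39.51 39.78
 39.99 40.11 40.13 40.07 39.92 39.67 39.3  38.83] 10 41
```

View pics/w3.png

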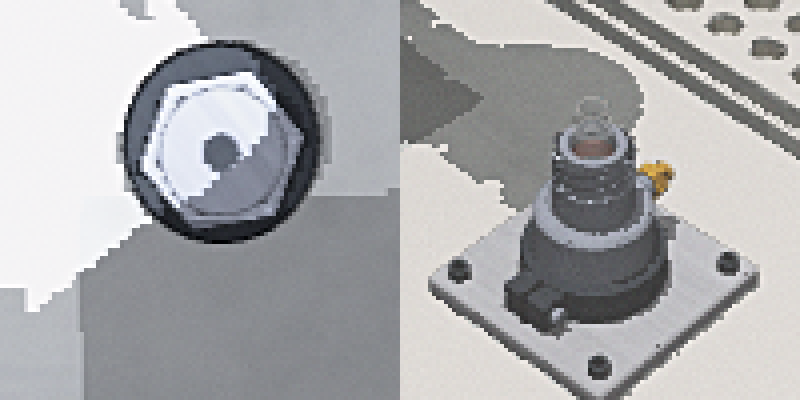

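Right crop: the vial stands in the vessel. Left: the cap's hexagon is at (0.4457, 0.1543) with flats at 10.5° mod 60. I'll take it at yaw 70.5, with the tips just above the skirt and plenty of j6 range for the CCW turn.

```bash
python3 - <<'E'
from h import *
R=down(70.5);x,y=.4457,.1543
robot.move_gripper(.8);robot.goto([x,y,.1],R);robot.servo_line([x,y,.0405],speed=.1)
f0=F();robot.move_gripper(0.0)
print(robot.read_t(),robot.read_grip_width()*88,robot.read_position(),f0,F(),robot.read_qpos())
robot.servo_line([x,y,.2],speed=.25)
robot.goto([RX,RY,.19],R);robot.dwell(.15)
f0=F();print('carry',f0,robot.read_ft_torque(),robot.read_grip_width()*88,robot.read_t())
np.save('f0.npy',f0)
robot.servo_line([RX,RY,.122],speed=.1)
print(F()-f0)
for z in np.arange(.120,.103,-.0015):
    robot.servo_line([RX,RY,z],speed=.05);f=F()-f0;p=robot.read_position();print(round(z,4),f.round(2),np.round(p,4),robot.read_t())
    if np.linalg.norm(f)>5:break
print(robot.read_ft_torque())
E
```

```text
15.2833 36.0455070264523 [0.4457533  0.15438247 0.04063487] [ 0.70187167 -0.01129971 -0.14057299] [-0.891508   -0.59123803  1.67068716] [ 4.30944123e+01  1.38560180e+01 -3.79234720e+01  1.28793457e-03
 -3.82090418e+01 -1.52590220e+02]
carry [ 1.11200453  0.89339127 -2.23909493] [ 0.03785246 -0.14236643  0.02368692] 35.66397592951852 17.0333
[-1.12111248 -2.86276028 -0.34073884]
0.12 [-0.96 -2.39 -0.96] [ 0.4815 -0.0393  0.1203] 18.1167
0.1185 [-0.62 -2.08  0.77] [ 0.4815 -0.0393  0.1186] 18.3667
0.117 [-1.29 -2.91 -0.66] [ 0.4814 -0.0393  0.1169] 18.6167
0.1155 [ 0.26 -3.06 -0.57] [ 0.4814 -0.0393  0.1154] 18.8667
0.114 [ 0.02 -3.3  -1.64] [ 0.4814 -0.0393  0.1138] 19.1167
0.1125 [-3.4  -3.04  9.53] [ 0.4816 -0.0393  0.1133] 19.3667
[-0.62895129  0.7947762  -0.02024829]
```

```bash
python3 - <<'E'
from h import *
f0=np.load('f0.npy');yaw=70.5;zmax=0
while yaw<215:
    yaw+=6
    p=robot.read_position();robot.servo_line([RX,RY,p[2]-.0006],ori=down(yaw),speed=.08)
    f=(F()-f0);p=robot.read_position();tz=robot.read_ft_torque()[2]
    zmax=max(zmax,p[2]);k=0
    while f[2]<4 and k<8:
        robot.servo_line([RX,RY,p[2]-.0016],ori=down(yaw),speed=.08);f=F()-f0;p=robot.read_position();k+=1
        if p[2]<.1085:break
    print(round(yaw,1),np.round(p,4),f.round(1),round(tz,2),k,round(robot.read_t(),2),round(robot.read_grip_width()*88,2))
    if abs(f).max()>40 or abs(tz)>4 or (zmax-p[2]>.0045):break
E
```

```text
76.5 [ 0.4819 -0.0394  0.1137] [-2.2 -3.7  8.7] 0.15 0 19.62 35.96
82.5 [ 0.4819 -0.0394  0.1141] [-2.4 -3.   8.8] 0.08 0 19.88 36.18
88.5 [ 0.4819 -0.0395  0.1145] [-2.8 -4.3  8.6] 0.09 0 20.14 35.92
94.5 [ 0.4819 -0.0395  0.1149] [-2.9 -4.   8.4] 0.09 0 20.4 36.33
100.5 [ 0.4818 -0.0395  0.1152] [-2.6 -5.2  9.7] 0.12 0 20.66 36.26
106.5 [ 0.4818 -0.0395  0.1156] [-3.2 -4.1  9.2] 0.14 0 20.92 35.8
112.5 [ 0.4818 -0.0396  0.116 ] [-3.  -4.9  9.5] 0.06 0 21.18 35.77
118.5 [ 0.4818 -0.0395  0.1163] [-2.2 -4.2  8. ] 0.12 0 21.43 35.83
124.5 [ 0.4817 -0.0396  0.1165] [-1.6 -4.4  7.3] 0.06 0 21.69 36.13
130.5 [ 0.4816 -0.0396  0.1096] [-0.2 -7.1  5.7] 0.03 4 22.95 36.11
```

It dropped 7 mm at yaw 130.5, so it has caught. Now I screw it clockwise.

```bash
python3 - <<'E'
from h import *
f0=np.load('f0.npy');yaw=130.5
while yaw>130.5-130:
    yaw-=6
    p=robot.read_position();robot.servo_line([RX,RY,max(p[2]-.0007,.1040)],ori=down(yaw),speed=.08)
    f=(F()-f0);p=robot.read_position();tz=robot.read_ft_torque()[2];Rm=np.array(robot.read_tcp_rot());ya=np.degrees(np.arctan2(Rm[1,1],Rm[0,1]))
    print(round(yaw,1),round(ya,1),np.round(p,4),f.round(1),round(tz,2),round(robot.read_t(),2),round(robot.read_grip_width()*88,2))
    if np.abs(f).max()>40 or abs(tz)>1.0:break
E
```

```text
124.5 124.4 [ 0.4816 -0.0395  0.1092] [-2.4 -6.4  7.1] -0.14 23.21 35.76
118.5 118.4 [ 0.4817 -0.0395  0.1088] [-2.1 -6.2  7.8] -0.15 23.47 36.1
112.5 112.4 [ 0.4816 -0.0396  0.1085] [-1.2 -6.   7.1] -0.15 23.73 35.69
106.5 106.4 [ 0.4816 -0.0395  0.1081] [-1.2 -6.   7.6] -0.16 23.98 35.83
100.5 100.4 [ 0.4817 -0.0395  0.1077] [-1.9 -5.4  7.5] -0.22 24.24 36.0
94.5 94.5 [ 0.4817 -0.0394  0.1073] [-1.3 -5.9  6.8] -0.06 24.5 36.34
88.5 88.5 [ 0.4816 -0.0394  0.1069] [-2.  -5.5  7.8] -0.18 24.76 35.84
82.5 82.5 [ 0.4817 -0.0394  0.1066] [-1.4 -5.3  7.8] -0.17 25.02 35.94
76.5 76.6 [ 0.4817 -0.0393  0.1062] [-2.3 -5.4  8.4] -0.17 25.27 35.92
70.5 70.6 [ 0.4817 -0.0394  0.1058] [-1.6 -6.   7.1] -0.1 25.53 36.14
64.5 64.6 [ 0.4817 -0.0393  0.1054] [-1.6 -5.7  8.6] -0.16 25.79 35.78
58.5 58.6 [ 0.4818 -0.0393  0.1051] [-1.7 -6.   8.4] -0.15 26.05 35.85
52.5 52.6 [ 0.4819 -0.0393  0.1051] [-3.2 -4.8 11. ] -0.16 26.31 35.61
46.5 46.6 [ 0.4819 -0.0393  0.1051] [-2.1 -4.5 11.8] -0.14 26.57 35.77
40.5 40.6 [ 0.4819 -0.0393  0.1051] [-3.1 -5.2 11.8] -0.12 26.82 35.86
34.5 34.6 [ 0.482  -0.0392  0.1051] [-3.  -5.1 10.9] -0.16 27.08 35.85
28.5 28.6 [ 0.482  -0.0393  0.1051] [-1.4 -6.3  9.8] -0.35 27.34 35.41Traceback (most recent call last):
  File "<stdin>", line 5, in <module>
rig.Unreachable: the arm cannot follow that straight line within its joint ranges
```

Height levelled at TCP 0.1051, which is home, and torque is starting to rise. j6 is at its limit, so I regrip 60° back and turn on to a firm stop.

```bash
python3 - <<'E'
from h import *
f0=np.load('f0.npy')
robot.move_gripper(.75);robot.servo_line([RX,RY,.107],ori=down(28.5))
robot.servo_line([RX,RY,.107],ori=down(88.5));robot.servo_line([RX,RY,.1055],speed=.05)
robot.move_gripper(0.0);print(robot.read_t(),robot.read_grip_width()*88,F()-f0)
yaw=88.5
while yaw>35:
    yaw-=5
    robot.servo_line([RX,RY,.1048],ori=down(yaw),speed=.08)
    f=(F()-f0);p=robot.read_position();tz=robot.read_ft_torque()[2];Rm=np.array(robot.read_tcp_rot());ya=np.degrees(np.arctan2(Rm[1,1],Rm[0,1]))
    print(round(yaw,1),round(ya,1),np.round(p,4),f.round(1),round(tz,2),round(robot.read_t(),2),round(robot.read_grip_width()*88,2))
    if np.abs(f).max()>40 or abs(tz)>1.5:break
E
```

```text
30.3667 36.029037285589645 [-0.64465502 -3.91716724  1.17151285]
83.5 83.5 [ 0.4818 -0.0397  0.1055] [-0.6 -5.5  8. ] -0.1 30.62 36.15
78.5 78.5 [ 0.4821 -0.0399  0.1055] [ 0.9 -6.8  6. ] 0.23 30.87 35.97
73.5 73.6 [ 0.4821 -0.0399  0.1055] [ 0.3 -6.5  5.8] 0.6 31.12 36.59
68.5 68.6 [ 0.4824 -0.0399  0.1056] [ 1.5 -7.9  4.3] 0.78 31.37 37.98
63.5 63.6 [ 0.4824 -0.04    0.1056] [ 1.1 -7.1  6.1] 0.83 31.62 38.72
58.5 58.6 [ 0.4822 -0.0399  0.1056] [-0.3 -7.1  6.7] 0.76 31.87 39.61
53.5 53.6 [ 0.4821 -0.0398  0.1056] [-0.4 -5.5  6.7] 0.7 32.12 40.02
48.5 48.6 [ 0.482  -0.0397  0.1056] [-1.  -5.4  7.7] 0.57 32.37 39.99
43.5 43.6 [ 0.482  -0.0396  0.1055] [-1.2 -3.6  8.5] 0.45 32.62 40.2
38.5 38.6 [ 0.4819 -0.0394  0.1055] [-1.7 -3.3  7.8] 0.41 32.87 39.85
33.5 33.6 [ 0.4819 -0.0393  0.1055] [-2.2 -3.5  8.4] 0.26 33.12 39.32
```

The cap is at a firm stop: torque rose to 0.8 Nm and the jaws cammed over the hexagon. I release, retreat and check.

```bash
python3 - <<'E'
from h import *
robot.move_gripper(.8);robot.servo_line([RX,RY,.2],speed=.2)
robot.goto([.43,.10,.27],down(90));robot.dwell(.15)
t,e=snap('scene');b,g=snap('top')
for n,D,(u,v) in(('scene',e,(243,185)),('top',g,(257,197))):
    P=cloud(cam(n),D)[v-30:v+30,u-30:u+30].reshape(-1,3);q=P[(P[:,2]>.115)&(P[:,2]<.145)];print(n,len(q),np.median(q,0),np.percentile(q[:,2],[5,50,95]),(q.min(0)+q.max(0))/2)
np.savez('w4.npz',t=t,e=e,b=b,g=g)
cv2.imwrite('pics/w4.png',cv2.resize(t[130:310,170:400,::-1],None,fx=3,fy=3,interpolation=cv2.INTER_CUBIC));print(robot.read_t(),F())
E
```

```text
scene 300 [ 0.4783435  -0.04398147  0.12795005] [0.11707626 0.12795005 0.13031983] [ 0.48070264 -0.0397862   0.12332941]
top 184 [ 0.48085789 -0.04026536  0.12884435] [0.12461732 0.12884435 0.13232917] [ 0.48179446 -0.03921888  0.12589369]
35.4333 [ 0.71495729 -0.31565825  0.93835235]
```

View pics/w4.png

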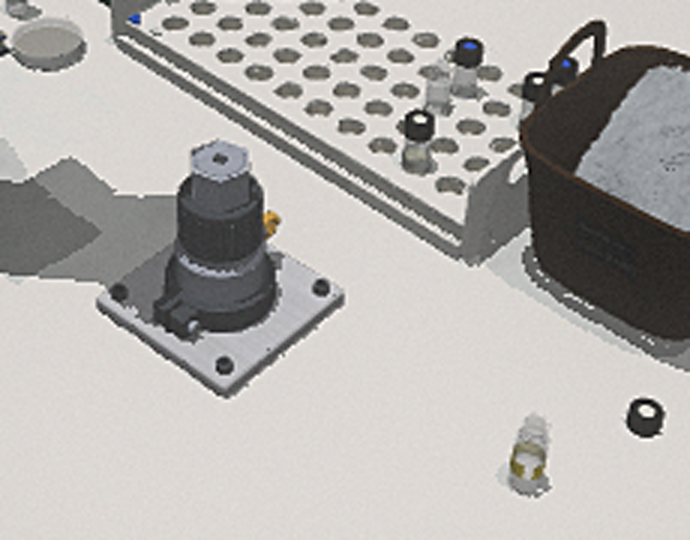

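Cap top is at 0.128 m, as expected for fully home. The cap is level on the vessel and the yellow vial is still standing, so I hand in.

```bash
python3 -c "
from rig import robot
print(robot.job_done(),robot.read_t())"
```

```text
the job is handed in; nothing more can be done
the job is handed in; nothing more can be done
```

The red-banded vial is standing in the vessel's bore, the cap is screwed fully home, and I handed the job in at about 35.5 s of the 61 s allowed.

- **Vial:** I held it by its top 18 mm and lowered it in. The force change never went above about 1.5 N. A picture afterwards showed it upright in the bore, before the cap went on.
- **Cap catch:** set on the neck, it climbed as I turned it counter-clockwise by 60°, then dropped about 7 mm into the catch.
- **Cap screwed down:** about 72° clockwise brought it down until the height stopped changing. I kept turning to 102°, where the last joint ran out of range.
- **Regrip:** I took the hexagon again 60° back and turned on. After about 10° the torque rose to 0.8 Nm and the jaws slipped over the hexagon, which I took as the firm stop.
- **Last checks:** the cap's top measured 128–129 mm above the table; fully home is 128.0 mm. The cap looks level, the yellow-banded vial still stands where it was, and the robot is clear of everything.
- **Small disagreements:**
  - After the regrip the tool read about 0.5 mm higher than before.
  - The cap had already reached its lowest point after 72°, a little under the stated 75–120°.

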